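# Nip the cezve in the quick-slide vise

### The job

Clamp the upside-down copper cezve in the quick-slide vise, ready for its base to be planished: squeeze the red release trigger against the fixed grip, slide the jaw up until its rubber face holds the rim firmly against the round fixed jaw inside it, and keep pressing while you let the trigger spring right out again so that the jaw stays locked there. The rim must stay flat on the bed and the thin copper must not be crushed; leave the hammer, stake head, bowl and punch where they are.

Things in the scene. Friction and masses are not known exactly. Their poses are not given: they have to be found in the camera images.
- vise: Cast-iron quick-slide vise bolted to the bench: bed 290 mm long, 64 mm wide (136 mm over the foot lugs), its flat top 50 mm above the bench. Origin on the bench under the bed. Its x axis runs along the bed, the way the sliding jaw closes (towards the cezve), y across, z up. Stands roughly across the robot's front.
- horn: The fixed jaw: a round steel post, 26 mm across and 34 mm high, on the bed at vise x = 80 mm, inside the mouth of the upside-down cezve. Origin in the middle of its foot, on the bed top.
- jaw: Sliding jaw: iron foot, jaw plate and upright grip. Origin on the bed top under the grip; axes as the vise's. Slides along vise x by up to 105 mm from fully back (origin at vise x = -88 mm), with 2 N of drag, but only while the trigger is squeezed; otherwise a pawl under it sits between cross pins in the bed, 5 mm apart, and holds against 40 N. It can only lock at these 5 mm notches.
- grip (a point): Middle of the fixed grip, an upright post on the jaw: 18 mm thick along x (jaw x -23 to -5 mm), 30 mm wide with wooden cheeks, top 102 mm above the bed (152 mm above the bench). This point: jaw x = -14 mm, 75 mm above the bed. Nothing stands over it; the jaw's foot reaches 15 mm above the bed.
- trigger_pad (a point): Middle of the red trigger where it is squeezed, on the cezve side of the grip: a bar 8 mm thick, 20 mm wide, its top 97 mm above the bed, hinged at its foot (pin at jaw x = 7 mm, 5 mm above the bed), leaning away from the grip at rest. This point is 70 mm up the bar from the pin. Across grip and trigger here: 49 mm at rest, 35 mm squeezed home.
- trigger (a joint): Trigger angle, rad: 0 right out (jaw locked), 0.20 squeezed home to the grip (towards vise -x). At trigger_pad the spring takes 10 N to start, 13 N at the end. The jaw is free above 0.08 and locked near 0; between, the pawl may ride on a pin until the jaw shifts 1 to 3 mm. If the push on the grip eases before it locks, the sprung face drives the jaw back: as the fingers open, the hand must follow.
- rubber_face (a point): Middle of the red-brown rubber facing of the jaw plate, spring-backed: 46 mm wide, 20 mm high, 15 mm above the bed, 76 mm ahead of the jaw's origin when not pressed in (this point moves with the jaw, not the facing). It gives 1 mm per 2 N, up to 12 mm. A firm hold is 8 to 22 N (4 to 11 mm pressed in); under 6 N the pot would shift under the hammer, over 28 N the copper dents.
- cezve: Hammered copper cezve, loose, upside down on the bed, mouth over the round fixed jaw: 78 mm high, straight neck 60 mm outside, 54 mm inside, belly 80 mm, 0.3 kg. Origin: middle of the rim, on the bed; z up; 165 mm handle to -y. The jaw pushes it 5 to 25 mm (1 to 3 N) until the neck's near side meets the fixed jaw, its centre then 14 mm beyond that post's along vise x.
- hammer: Bystander: planishing hammer, 260 mm long, 92 mm steel head at its +x end, ash handle along x; lying on the bench on the robot's side of the vise. Origin under the middle of the handle.
- stake: Bystander: round brass stake head, 62 mm across, 50 mm high, standing on the bench. Origin under its middle.
- bowl: Bystander: dented tin-lined copper bowl, 112 mm across, 44 mm high, on the bench. Origin under its middle.
- punch: Bystander: blackened iron doming punch standing on end, 34 mm across, 98 mm high, on the bench. Origin under its middle.
There are look-alikes about, which are no part of the job. What is shaped like the cezve but pink or purple is not meant.

How it is judged:
By the outcome, as a careful person would: the job done as asked, in the order asked, and still so for the second after the job is handed in, with the robot touching nothing.
It also fails if it takes over 48 s, if anything falls off the work surface, if the arm or the gripper's body presses on something with over 40 N, if the wrist force passes 120 N, or if a joint passes its speed limit or range.

### The arm

A 7-joint arm with a two-finger parallel gripper is mounted at the origin on the work surface. World frame = base frame: x ahead of the robot, y to its left, z up, the work surface at z = 0. Lengths are in m, angles in rad, forces in N, time in s.
With the tool pointing down it reaches from about 0.425 to 0.95 m from the base axis. Payload 4.7 kg.
Tool frame: the origin (TCP) lies between the finger pads; the fingertips stand 17 mm ahead of it and the grasp point (between the pads) lies 2 mm behind it; x points along the fingers, y is the direction in which the jaws open and shut, and the axes are right-handed (so a half turn about x gives the same grasp; the last joint's range is limited). The gripper opens to 87 mm and grips with 3 to 60 N. Pads are 19 mm wide; open, the fingers measure 117 mm over their backs; the gripper's body (75 mm by 190 mm) begins 51 mm behind the grasp point.
Start: joints at [1.284, 0.469, -0.049, 1.532, 0.024, 1.141, -0.082], TCP at [0.172, -0.653, 0.217] pointing down, gripper open.
Joint ranges: [-2.59, 2.59], [-0.33, 1.99], [-1.39, 1.29], [0.1, 2.45], [-1.04, 4.18], [0.21, 1.99], [-2.66, 2.66]. Speed limits (rad/s): [2.57, 2.57, 3.14, 3.14, 3.14, 3.14, 3.14].

### API

Orientations are given as a rotation vector (axis times angle).
In Python, from bench import ctrl gives the robot as it stands. Calls block until the motion is done:
- ctrl.move_ptp(position, orientation): joint-space move of the TCP to a pose.
- ctrl.servo_line(position, rotation=None, v=0.15): straight line of the TCP; rotation=None keeps the orientation; v is the mean speed in m/s.
- ctrl.move_joints(angles): joint-space move.
- ctrl.set_gripper(opening, grasp_force=None): finger opening in m; grasp_force is the grip in N (None keeps the last); returns when the fingers have stopped.
- ctrl.dwell(seconds).
- ctrl.inverse_kinematics(position, orientation): joint angles nearest the present ones, or None.
- ctrl.read_state(): the state.
- ctrl.get_image(name): name is "scene" or "top" or "wrist"; returns a dict with "pixels" (384x512x3 uint8, red, green, blue), "depth" (384x512 float32, m along the optical axis (not along the pixel's ray), 0 where there is no reading), "mtx" (3x3 intrinsics, pixels), "cam_to_world" (4x4, takes a point from camera to world coordinates). Camera axes: x right, y up, looking along -z (the intrinsics and any distortion apply to the point x, -y, -z); pixel columns grow to the right and rows downward; lengths in m; the calibration is good to about 2 mm. A picture is of the moment at which its call begins.
A pose or a line that the arm cannot do raises ctrl.MotionError and nothing moves.
- ctrl.job_done(): hands the job in, once; it reports no verdict.
The state is a dict: "time_s": time; "q": joint angles; "joint_vel": joint speeds; "effort": joint torques, N m; "position": TCP position; "tcp_rot": TCP orientation; "contact_force": force on the tool from outside, world axes, zero at the start; "torque": the same for the moment, N m; "width": finger opening in m.
Only numpy, scipy, OpenCV 4.12 (cv2) and the standard library are available. Lean on these libraries where they do the work, as an engineer would, in place of code of your own. Each camera call takes 0.05 s, during which the arm holds its last target. There are 200 camera calls.

## Working session

There is one attempt and no reset: what is moved stays moved. The work goes in short steps, each a Python script; the robot and the scene stay as the last script left them, time stands still between calls to the robot, and variables do not carry over. Pictures are saved under pics/ and viewed, about 8 in all and at most 12, crops included, and the job is handed in when it is done.

```bash
mkdir -p pics; ls; python3 - <<'E'
from bench import ctrl
import cv2,numpy as np
for n in("scene","top"):
    d=ctrl.get_image(n); np.savez(f"{n}0.npz",**d)
    cv2.imwrite(f"pics/{n}0.png",cv2.resize(d["pixels"][...,::-1],(768,576)))
    print(n,d["mtx"].tolist(),d["cam_to_world"].round(3).tolist(),(d["depth"]>0).mean())
s=ctrl.read_state();print(s)
E
```

```text
pics
scene [[458.44428944725155, 0.0, 255.47590197732586], [0.0, 458.44428944725155, 188.39028679360808], [0.0, 0.0, 1.0]] [[-0.57, -0.547, 0.613, 1.313], [0.821, -0.38, 0.425, 0.722], [0.0, 0.746, 0.666, 0.972], [0.0, 0.0, 0.0, 1.0]] 0.9959869384765625
top [[435.6834116017246, 0.0, 256.23200322886845], [0.0, 435.6834116017246, 190.71561392806152], [0.0, 0.0, 1.0]] [[0.006, 0.993, -0.12, 0.345], [-1.0, 0.006, -0.001, 0.186], [-0.0, 0.12, 0.993, 1.59], [0.0, 0.0, 0.0, 1.0]] 0.9959360758463541
{'time_s': 0.1, 'q': array([ 1.28409955,  0.46938248, -0.04861512,  1.53355187,  0.02406857,
        1.14097182, -0.08229896]), 'joint_vel': array([-9.97868857e-04, -2.45559041e-03,  5.86086106e-05, -4.51659939e-03,
       -9.97621740e-04,  9.68876559e-04, -1.23864129e-03]), 'effort': array([ 1.40645028e-03, -5.09171176e+01, -8.08676449e-02, -2.36829239e+01,
       -6.14624494e-02,  3.44675558e-02,  6.49702679e-05]), 'position': array([ 0.17199097, -0.65217161,  0.21639936]), 'tcp_rot': array([ 2.08445321,  0.27205036, -2.08496308]), 'contact_force': array([-0.09970296,  0.32287707, -0.05040676]), 'torque': array([-0.03474712, -0.04849168, -0.00934412]), 'width': 0.08703418032710282}
```

View pics/scene0.png

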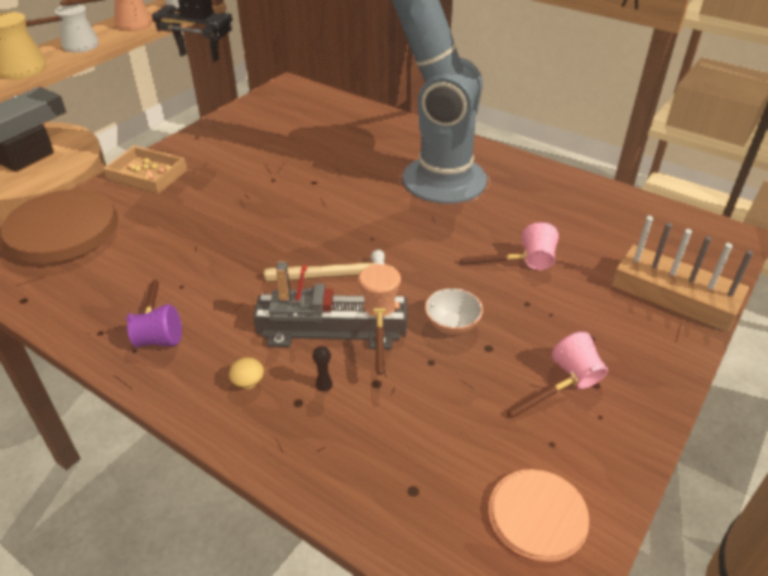

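View pics/top0.png

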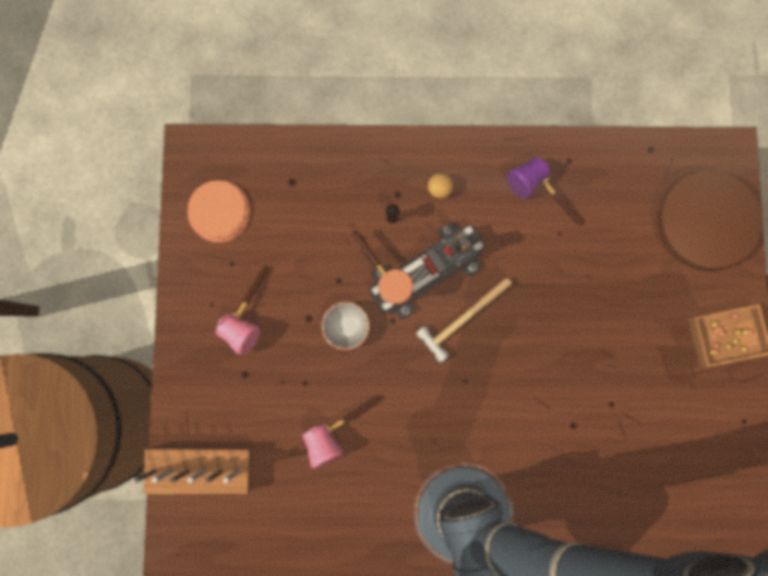

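The scene and top views show the vise (scene ~(330,315), top ~(430,265)) with the jaw at its right end in the top view. The copper cezve is at top (396,286), and the hammer lies on the robot's side. The pink and purple pots are decoys. Next I'll get coarse 3D from both views.

```bash
cat > h.py <<'E'
import numpy as np,cv2
def cloud(d):
    h,w=d["depth"].shape;K=d["mtx"];v,u=np.mgrid[:h,:w]
    z=d["depth"];P=np.stack([(u-K[0,2])/K[0,0]*z,-(v-K[1,2])/K[1,1]*z,-z],-1)
    return P@d["cam_to_world"][:3,:3].T+d["cam_to_world"][:3,3]
def hsv(d): return cv2.cvtColor(d["pixels"],cv2.COLOR_RGB2HSV)
def ray(d,u,v,z):
    K=d["mtx"];T=d["cam_to_world"];r=T[:3,:3]@np.array([(u-K[0,2])/K[0,0],-(v-K[1,2])/K[1,1],-1.]);return T[:3,3]+r*(z-T[2,3])/r[2]
E
python3 - <<'E'
from h import *
for n in("scene","top"):
    d=dict(np.load(n+"0.npz"));P=cloud(d);H=hsv(d)
    reg=(abs(P[...,0]-.5)<.3)&(abs(P[...,1]-.22)<.3)
    print(n,"bench z",np.median(P[...,2][reg]))
    vise=reg&(H[...,1]<70)&(P[...,2]>.03)&(P[...,2]<.07)
    hi=reg&(P[...,2]>.03)
    nl,lab,st,c=cv2.connectedComponentsWithStats(hi.astype(np.uint8))
    for i in range(1,nl):
        if st[i,4]<15: continue
        q=P[lab==i]; print(i,st[i],q.mean(0).round(3),q[:,2].max().round(3))
    top=reg&(P[...,2]>.115)
    nl,lab,st,c=cv2.connectedComponentsWithStats(top.astype(np.uint8))
    for i in range(1,nl):
        if st[i,4]<4: continue
        q=P[lab==i]; m=np.median(d["pixels"][lab==i],0); print(" hi",c[i].round(1),st[i,4],np.median(q,0).round(3),q.min(0).round(3),q.max(0).round(3),m)
    red=reg&((H[...,0]<4)|(H[...,0]>174))&(H[...,1]>150)&(P[...,2]>.05)
    nl,lab,st,c=cv2.connectedComponentsWithStats(red.astype(np.uint8))
    for i in range(1,nl):
        if st[i,4]<4: continue
        q=P[lab==i]; print(" red",c[i].round(1),st[i,4],q.mean(0).round(3),q[:,2].max())
E
```

```text
scene bench z -0.0014187193121737995
1 [349 166  11   7  26] [0.204 0.335 0.046] 0.064
4 [ 169  174  102   76 3002] [0.585 0.11  0.073] 0.153
6 [284 193  38  29 329] [0.435 0.281 0.038] 0.046
9 [368 222  18  22 188] [0.433 0.508 0.058] 0.082
10 [208 231  13  21 191] [0.715 0.177 0.075] 0.098
11 [154 238  22  18 231] [0.783 0.063 0.042] 0.051
 hi [187.7 181.7] 120 [0.633 0.021 0.141] [0.611 0.001 0.115] [0.642 0.03  0.153] [155.5 113.   78. ]
 hi [201.2 181.9] 38 [0.61 0.05 0.14] [0.598 0.042 0.115] [0.616 0.057 0.151] [183.   85.   63.5]
 hi [252.5 185.9] 460 [0.531 0.169 0.125] [0.488 0.126 0.115] [0.566 0.204 0.132] [243. 173. 125.]
 red [200.  188.5] 4 [0.614 0.048 0.115] 0.12011539606319577
 red [198.8 195.8] 13 [0.618 0.044 0.088] 0.1001149778883118
top bench z 0.0009511119911194132
232 [285 118  17  14 182] [0.778 0.054 0.043] 0.056
277 [257 135  10  12  77] [0.702 0.17  0.106] 1.59
318 [ 235  150   89   58 1729] [0.574 0.1   0.09 ] 1.59
419 [215 200  31  33 229] [0.44  0.279 0.067] 1.59
448 [160 214  14  21 171] [0.415 0.504 0.07 ] 1.59
595 [208 282  11   4  23] [0.21  0.326 0.118] 1.59
 hi [308.1 160.4] 67 [0.624 0.014 0.15 ] [ 0.609 -0.     0.12 ] [0.641 0.028 0.159] [102.  93.  80.]
 hi [298.7 166.6] 19 [0.601 0.045 0.145] [0.596 0.035 0.118] [0.611 0.051 0.15 ] [138.  60.  56.]
 hi [263.7 190.4] 427 [0.524 0.162 0.128] [0.345 0.124 0.115] [0.563 0.199 1.59 ] [221. 143. 100.]
 red [298.4 166.5] 11 [0.602 0.047 0.146] 0.1498757159848687
```

```bash
cat >> h.py <<'E'
from scipy.spatial.transform import Rotation as R
def rot(yaw,s=1):
    y=s*np.array([np.cos(yaw),np.sin(yaw),0]);x=np.array([0,0,-1.])
    return R.from_matrix(np.stack([x,y,np.cross(x,y)],1)).as_rotvec()
E
python3 - <<'E'
from h import *
from bench import ctrl
s=ctrl.read_state();print(R.from_rotvec(s["tcp_rot"]).as_matrix().round(2).tolist())
yaw=np.radians(124)
for sg in(1,-1):
    for p in([.60,.06,.33],[.54,.13,.123]): print(sg,ctrl.inverse_kinematics(p,rot(yaw,sg)))
best=min((1,-1),key=lambda g:abs((lambda q:9 if q is None else q[6])(ctrl.inverse_kinematics([.6,.06,.33],rot(yaw,g)))))
print(best)
ctrl.move_ptp([.60,.06,.36],rot(yaw,best))
d=ctrl.get_image("wrist");np.savez("w1.npz",**d);cv2.imwrite("pics/w1.png",d["pixels"][...,::-1]);print(d["cam_to_world"].round(3).tolist(),d["mtx"].tolist())
ctrl.servo_line([.615,.02,.36],v=.2)
d=ctrl.get_image("wrist");np.savez("w2.npz",**d);cv2.imwrite("pics/w2.png",d["pixels"][...,::-1]);print(d["cam_to_world"].round(3).tolist())
s=ctrl.read_state();print(s["time_s"],s["q"],s["position"],s["contact_force"])
E
```

```text
[[-0.0, 0.25, -0.97], [0.0, -0.97, -0.25], [-1.0, -0.0, 0.0]]
1 [ 0.6195227   0.50982899 -1.17355877  1.51315551  0.47168451  1.43214413
  1.59061583]
1 [ 0.51504185  0.68260199 -1.17694191  1.87332844  0.71672257  1.09025203
  1.21726628]
-1 [ 0.46598724  0.399167   -0.88096093  1.5206141   0.31100957  1.36860926
 -1.41635465]
-1 [ 0.37674719  0.55013742 -0.92572184  1.87959074  0.52779558  0.97817009
 -1.76303905]
-1
[[0.558, 0.799, 0.224, 0.662], [-0.83, 0.537, 0.15, 0.099], [-0.001, -0.269, 0.963, 0.527], [0.0, 0.0, 0.0, 1.0]] [[325.4658353215315, 0.0, 262.07524165738596], [0.0, 325.4658353215315, 191.62549734754202], [0.0, 0.0, 1.0]]
[[0.556, 0.8, 0.225, 0.677], [-0.831, 0.536, 0.149, 0.058], [-0.002, -0.269, 0.963, 0.527], [0.0, 0.0, 0.0, 1.0]]
3.525 [ 0.5182765   0.40913666 -0.88442063  1.44195894  0.31478238  1.43856597
 -1.34486464] [0.61494726 0.01977273 0.35975767] [0.55465532 0.65566926 0.20758549]
```

View pics/w1.png

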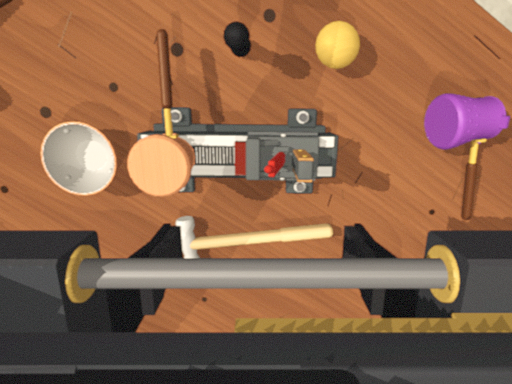

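View pics/w2.png

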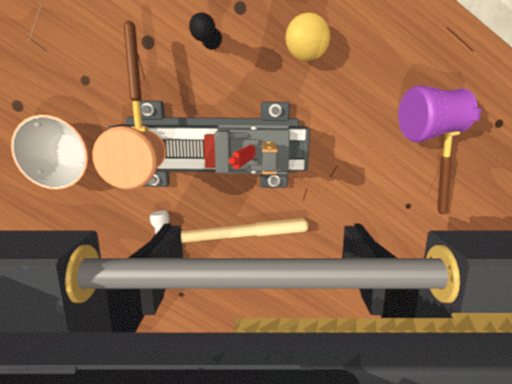

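w1 and w2 show the bed (x 140–336), the grip's wooden top at w1 (305,160), the red trigger at (275,162), the rubber face at (241,158) and the cezve base at (160,165). Now I'll measure them.

```bash
cat > meas.py <<'E'
from h import *
def meas(d,c0=(.58,.09)):
    P=cloud(d);H=hsv(d);X=P[...,:2];z=P[...,2]
    reg=(np.hypot(X[...,0]-c0[0],X[...,1]-c0[1])<.2)
    o={}
    # bench level
    b=reg&(H[...,1]>90)&(abs(z)<.012);o["bench"]=float(np.median(z[b]))
    bed=reg&(abs(z-.05)<.006)&(H[...,1]<80)
    pts=P[bed]; r=cv2.minAreaRect(pts[:,:2].astype(np.float32)); bx=cv2.boxPoints(r)
    e=max([bx[1]-bx[0],bx[2]-bx[1]],key=np.linalg.norm); yaw=np.arctan2(e[1],e[0])%np.pi
    o["bed"]=(r[0],r[1],np.degrees(yaw),float(np.median(pts[:,2])))
    nl,lab,st,c=cv2.connectedComponentsWithStats((reg&(z>.115)&(z<.2)).astype(np.uint8))
    for i in range(1,nl):
        if st[i,4]<25: continue
        q=P[lab==i]; zt=np.percentile(q[:,2],90); t=q[q[:,2]>zt-.006]
        rr=cv2.minAreaRect(t[:,:2].astype(np.float32))
        o[f"hi{i}"]=(st[i,4],c[i].round(1),float(zt),np.array(rr[0]).round(4),np.array(rr[1]).round(4),rr[2],np.median(d["pixels"][lab==i],0))
    for nm,m in(("red",((H[...,0]<5)|(H[...,0]>174))&(H[...,1]>170)),):
        q=P[reg&m&(z>.05)]; 
        for zl in(.06,.08,.10,.12,.14):
            s=q[abs(q[:,2]-zl)<.01]
            if len(s)>5:o[f"red{zl}"]=(len(s),s.mean(0).round(4))
    return o
if __name__=="__main__":
    import sys
    for n in sys.argv[1:]:
        print(n)
        for k,v in meas(dict(np.load(n))).items(): print(" ",k,v)
E
python3 meas.py w1.npz w2.npz top0.npz
```

```text
w1.npz
  bench -0.00021930913722889578
  bed ((0.5616989135742188, 0.10709941387176514), (0.0715276375412941, 0.34621095657348633), np.float32(123.713066), 0.04940233525771398)
  hi1 (np.int32(3099), array([159.6, 164.9]), 0.1287595542152425, array([0.5237, 0.1618]), array([0.0776, 0.078 ]), 87.12873077392578, array([255., 198., 135.]))
  hi2 (np.int32(490), array([304. , 167.1]), 0.15222193476036977, array([0.6252, 0.0125]), array([0.0289, 0.018 ]), 34.02268981933594, array([131., 126., 104.]))
  hi3 (np.int32(203), array([272.7, 166.6]), 0.1495837573743331, array([0.6018, 0.0473]), array([0.0182, 0.012 ]), 32.04935836791992, array([173.,  50.,  40.]))
  red0.08 (254, array([0.5839, 0.0766, 0.0755]))
  red0.1 (37, array([0.613 , 0.0373, 0.1003]))
  red0.12 (48, array([0.6105, 0.0411, 0.1209]))
  red0.14 (143, array([0.6042, 0.0462, 0.1439]))
w2.npz
  bench -0.00018520057289117542
  bed ((0.6102592349052429, 0.13881057500839233), (0.18886655569076538, 0.34356266260147095), np.float32(124.08735), 0.04943658689736358)
  hi1 (np.int32(3189), array([125.7, 157.2]), 0.12878085746491424, a
[... 415 characters left out ...]
36.]))
  red0.08 (271, array([0.585 , 0.0747, 0.076 ]))
  red0.1 (57, array([0.6124, 0.0366, 0.1005]))
  red0.12 (69, array([0.6095, 0.0399, 0.1212]))
  red0.14 (157, array([0.6046, 0.0453, 0.1429]))
top0.npz
  bench 2.9480927407732338e-05
  bed ((0.5630682110786438, 0.10706889629364014), (0.07127280533313751, 0.3436838388442993), np.float32(123.62079), 0.04976946529735726)
  hi1 (np.int32(67), array([308.1, 160.4]), 0.15430313612696497, array([0.6259, 0.0127]), array([0.0239, 0.0192]), 44.548118591308594, array([102.,  93.,  80.]))
  hi3 (np.int32(425), array([263.7, 190.4]), 0.13177799490523653, array([0.5246, 0.1615]), array([0.0767, 0.0725]), 45.27992630004883, array([221., 143., 100.]))
```

Both wrist views agree: grip top at (0.6252, 0.0124, 0.152), yaw about 123.9°, trigger on the same axis. The top view matches within 1 mm. Next: approach and squeeze.

```bash
cat >> h.py <<'E'
YAW=np.radians(123.9);D=np.array([np.cos(YAW),np.sin(YAW),0]);G0=np.array([.6252,.0124,0]);Z=.123
def P(s,z=Z): return G0+D*s+[0,0,z]   # s: m along vise x from initial grip centre
N=np.array([-D[1],D[0],0])
def st(ctrl,b=np.zeros(3),tag=""):
    s=ctrl.read_state();f=s["contact_force"]-b;r=s["position"]-G0
    print(tag,f"t={s['time_s']:.2f} s={r@D*1e3:.2f} n={r@N*1e3:.2f} z={s['position'][2]*1e3:.1f} w={s['width']*1e3:.2f} Fx={f@D:.2f} Fn={f@N:.2f} Fz={f[2]:.2f}");return r@D,s["width"],f@D
E
python3 - <<'E'
from h import *
from bench import ctrl
r=rot(YAW,-1)
ctrl.move_ptp(P(.009,.25),r)
ctrl.servo_line(P(.009),r,v=.12);ctrl.dwell(.3)
b=ctrl.read_state()["contact_force"];np.save("b.npy",b);print(b)
st(ctrl,b,"down")
ctrl.set_gripper(.055,35);st(ctrl,b,"55")
ctrl.set_gripper(.044);st(ctrl,b,"44")
ctrl.set_gripper(.030);ctrl.dwell(.2);st(ctrl,b,"home")
for s in(.012,.017,.029): ctrl.servo_line(P(s),r,v=.03);st(ctrl,b,"mv")
print(ctrl.inverse_kinematics(P(.1),r))
d=ctrl.get_image("scene");np.savez("s1.npz",**d);cv2.imwrite("pics/s1.png",cv2.resize(d["pixels"][130:250,130:300,::-1],None,fx=4,fy=4,interpolation=2))
E
```

```text
[ 0.33532302 -0.265899    0.84374483]
down t=5.55 s=8.87 n=-0.16 z=123.4 w=87.06 Fx=0.00 Fn=0.00 Fz=0.00
55 t=6.38 s=14.41 n=-0.18 z=123.3 w=55.15 Fx=9.53 Fn=2.19 Fz=4.30
44 t=6.92 s=8.99 n=-0.48 z=123.4 w=43.86 Fx=1.85 Fn=0.55 Fz=1.83
home t=7.50 s=8.64 n=-0.55 z=123.4 w=34.10 Fx=-1.67 Fn=-1.75 Fz=4.36
mv t=7.75 s=12.59 n=-0.58 z=123.4 w=34.20 Fx=0.91 Fn=-1.33 Fz=4.52
mv t=8.07 s=18.04 n=-0.62 z=123.4 w=33.93 Fx=0.46 Fn=-2.55 Fz=4.60
mv t=8.62 s=30.19 n=-0.76 z=123.5 w=34.35 Fx=0.73 Fn=-2.50 Fz=6.41
[ 0.36056037  0.54253572 -0.81248139  1.83263098  0.47143599  0.9707921
 -1.63390699]
```

View pics/s1.png

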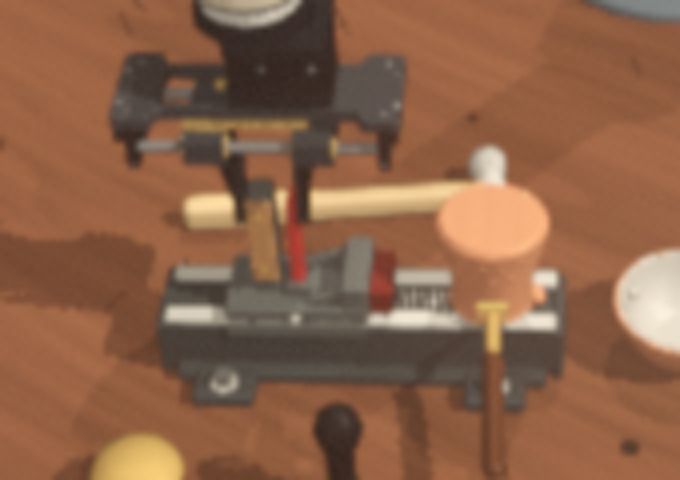

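The image shows the trigger squeezed home between the fingers and the jaw sliding. I'll push to contact next.

```bash
python3 - <<'E'
from h import *
from bench import ctrl
b=np.load("b.npy");r=rot(YAW,-1)
ctrl.servo_line(P(.066),r,v=.05);ctrl.dwell(.2);st(ctrl,b,"pre")
c=.066
for c in(.076,.080,.084,.086,.088,.090,.092,.094):
    ctrl.servo_line(P(c),r,v=.03);ctrl.dwell(.15);s,w,f=st(ctrl,b,f"c={c}")
    if f<-15 or s-w/2>.0745: break
d=ctrl.get_image("scene");np.savez("s2.npz",**d);cv2.imwrite("pics/s2.png",cv2.resize(d["pixels"][130:250,130:300,::-1],None,fx=4,fy=4,interpolation=2))
E
```

```text
pre t=9.76 s=67.27 n=-1.11 z=123.4 w=34.17 Fx=1.43 Fn=-5.32 Fz=5.94
c=0.076 t=10.39 s=76.07 n=-1.22 z=123.4 w=34.11 Fx=-0.88 Fn=-5.28 Fz=3.63
c=0.08 t=10.82 s=79.41 n=-1.24 z=123.4 w=34.01 Fx=-1.59 Fn=-5.20 Fz=3.91
c=0.084 t=11.26 s=81.63 n=-1.29 z=123.4 w=34.07 Fx=-5.89 Fn=-5.72 Fz=3.36
c=0.086 t=11.66 s=82.27 n=-1.31 z=123.4 w=34.39 Fx=-8.04 Fn=-7.10 Fz=2.07
c=0.088 t=12.06 s=83.23 n=-1.35 z=123.4 w=34.13 Fx=-9.97 Fn=-7.18 Fz=2.58
c=0.09 t=12.46 s=84.19 n=-1.30 z=123.4 w=34.70 Fx=-12.25 Fn=-6.89 Fz=1.75
c=0.092 t=12.86 s=85.14 n=-1.37 z=123.3 w=34.01 Fx=-13.53 Fn=-7.05 Fz=0.81
c=0.094 t=13.26 s=86.07 n=-1.39 z=123.3 w=34.44 Fx=-15.46 Fn=-8.43 Fz=0.16
```

View pics/s2.png

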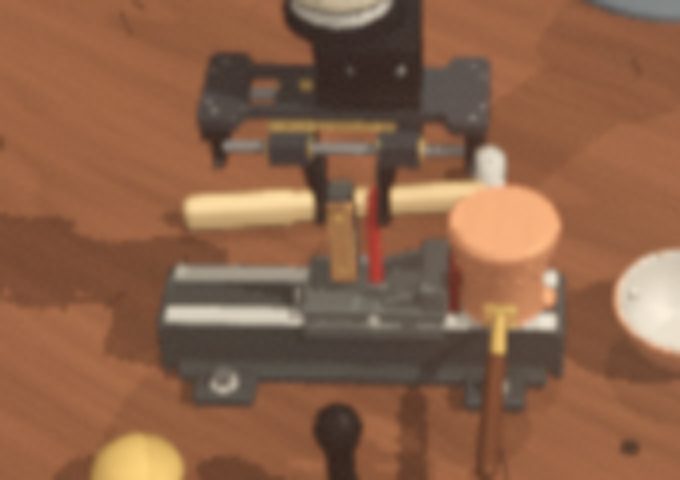

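Image s2: the cezve is against the horn and upright, and the rubber face is in contact. Force against travel gives about 2.1 N/mm, with zero press at s≈79.6. That puts the notch at j=80 mm of travel at about 9 mm of press (18 N), with the hand at s≈88.6. I'll press just past that, then open the fingers with the hand following.

```bash
python3 - <<'E'
from h import *
from bench import ctrl
b=np.load("b.npy");r=rot(YAW,-1);c=.094
go=lambda c:ctrl.servo_line(P(c)-1.5e-3*N,r,v=.03)
while c<.106:
    c+=.0012;go(c);ctrl.dwell(.12);s,w,f=st(ctrl,b,f"c={c:.4f} back={0:.0f}")
    if s-w/2>.0718: break
w=.0345
while w<.0515:
    w+=.001;c+=.0005;go(c);ctrl.set_gripper(w)
    s,wm,f=st(ctrl,b,f"c={c:.4f} wc={w:.4f}");print("   back",round((s-wm/2)*1e3,2))
np.save("c.npy",[c,w])
E
```

```text
c=0.0952 back=0 t=13.68 s=86.34 n=-1.39 z=123.3 w=34.40 Fx=-15.18 Fn=-4.06 Fz=3.43
c=0.0964 back=0 t=14.04 s=86.86 n=-1.42 z=123.3 w=34.00 Fx=-18.11 Fn=-5.03 Fz=2.99
c=0.0976 back=0 t=14.41 s=87.45 n=-1.42 z=123.3 w=34.53 Fx=-18.40 Fn=-5.70 Fz=2.43
c=0.0988 back=0 t=14.78 s=88.03 n=-1.43 z=123.3 w=34.46 Fx=-18.77 Fn=-5.78 Fz=2.01
c=0.1000 back=0 t=15.14 s=88.60 n=-1.44 z=123.3 w=34.39 Fx=-21.06 Fn=-5.69 Fz=1.66
c=0.1012 back=0 t=15.51 s=89.19 n=-1.46 z=123.3 w=34.34 Fx=-21.49 Fn=-5.77 Fz=0.83
c=0.1017 wc=0.0355 t=16.03 s=89.96 n=-1.45 z=123.2 w=35.77 Fx=-20.45 Fn=-5.97 Fz=0.85
   back 72.08
c=0.1022 wc=0.0365 t=16.51 s=90.42 n=-1.44 z=123.2 w=36.39 Fx=-19.99 Fn=-5.78 Fz=0.80
   back 72.22
c=0.1027 wc=0.0375 t=16.98 s=90.92 n=-1.46 z=123.1 w=38.20 Fx=-20.31 Fn=-6.14 Fz=-0.94
   back 71.82
c=0.1032 wc=0.0385 t=17.46 s=91.41 n=-1.46 z=123.1 w=39.06 Fx=-19.46 Fn=-5.94 Fz=-0.42
   back 71.88
c=0.1037 wc=0.0395 t=17.93 s=91.90 n=-1.44 z=123.1 w=39.71 Fx=-19.97 Fn=-6.77 Fz=-0.14
   back 72.04
c=0.1042 wc=0.0405 t=18.41 s=92.40 n=-1.50 z=123.1 w=40.53 Fx=-20.66 Fn=-5.90 Fz=0.80
   back 72.13
[... 409 characters left out ...]
1067 wc=0.0455 t=20.78 s=94.88 n=-1.49 z=123.1 w=45.45 Fx=-19.95 Fn=-5.36 Fz=-0.49
   back 72.16
c=0.1072 wc=0.0465 t=21.26 s=95.37 n=-1.49 z=123.1 w=46.73 Fx=-19.90 Fn=-5.82 Fz=-0.15
   back 72.01
c=0.1077 wc=0.0475 t=21.73 s=95.90 n=-1.49 z=123.1 w=48.05 Fx=-19.77 Fn=-5.61 Fz=-0.62
   back 71.87
c=0.1082 wc=0.0485 t=22.21 s=96.37 n=-1.46 z=123.0 w=48.50 Fx=-20.01 Fn=-5.62 Fz=-0.12
   back 72.12
c=0.1087 wc=0.0495 t=22.68 s=96.88 n=-1.48 z=123.0 w=50.07 Fx=-18.76 Fn=-5.91 Fz=-1.08
   back 71.85
c=0.1092 wc=0.0505 t=23.15 s=97.56 n=-1.51 z=123.1 w=50.80 Fx=-20.10 Fn=-6.13 Fz=0.01
   back 72.16
c=0.1097 wc=0.0515 t=23.62 s=98.17 n=-1.51 z=123.0 w=51.70 Fx=-19.75 Fn=-5.18 Fz=0.05
   back 72.31
```

```bash
python3 - <<'E'
from h import *
from bench import ctrl
b=np.load("b.npy");r=rot(YAW,-1);c,w=np.load("c.npy")
go=lambda c:ctrl.servo_line(P(c)-1.5e-3*N,r,v=.03)
for i in range(6):
    c-=.0008;go(c);ctrl.dwell(.1);s,wm,f=st(ctrl,b,f"c={c:.4f}");print("   back",round((s-wm/2)*1e3,2))
np.save("c.npy",[c,w])
d=ctrl.get_image("scene");np.savez("s3.npz",**d);cv2.imwrite("pics/s3.png",cv2.resize(d["pixels"][150:240,180:280,::-1],None,fx=6,fy=6,interpolation=2))
E
```

```text
c=0.1089 t=23.98 s=98.19 n=-1.47 z=123.0 w=51.80 Fx=-17.87 Fn=-6.18 Fz=0.64
   back 72.29
c=0.1081 t=24.32 s=98.20 n=-1.48 z=123.1 w=51.92 Fx=-16.40 Fn=-5.86 Fz=-0.14
   back 72.24
c=0.1073 t=24.68 s=98.16 n=-1.46 z=123.1 w=51.80 Fx=-15.40 Fn=-4.95 Fz=1.00
   back 72.26
c=0.1065 t=25.02 s=98.11 n=-1.45 z=123.1 w=52.03 Fx=-14.85 Fn=-4.82 Fz=0.80
   back 72.1
c=0.1057 t=25.38 s=98.02 n=-1.46 z=123.2 w=51.58 Fx=-13.33 Fn=-5.54 Fz=1.07
   back 72.24
c=0.1049 t=25.73 s=97.99 n=-1.43 z=123.1 w=51.54 Fx=-12.02 Fn=-5.15 Fz=2.44
   back 72.22
```

View pics/s3.png

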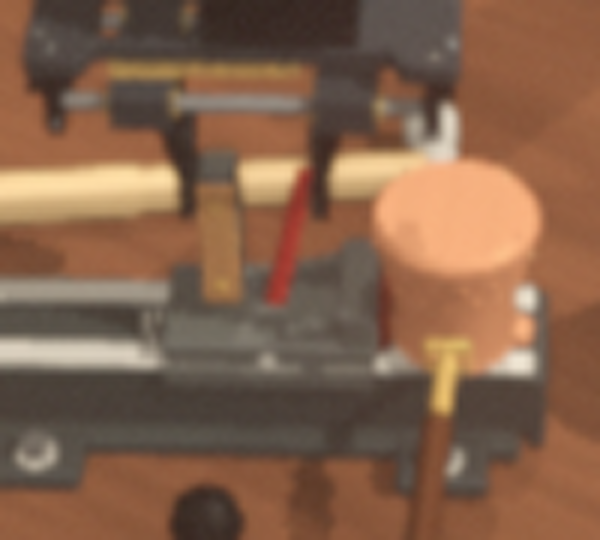

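Locked: the jaw held still while the push fell from 20 to 12 N, and s3 shows the trigger leaning right out with the cezve upright. I'll ease off fully, open evenly, lift and check.

```bash
python3 - <<'E'
from h import *
from bench import ctrl
b=np.load("b.npy");r=rot(YAW,-1);c,w=np.load("c.npy")
go=lambda c,z=Z,v=.03:ctrl.servo_line(P(c,z)-1.5e-3*N,r,v=v)
for c in(.102,.0995,.0975): go(c);ctrl.dwell(.1);s,wm,f=st(ctrl,b,f"c={c:.4f}");print("   back",round((s-wm/2)*1e3,2))
go(.097);ctrl.set_gripper(.062);ctrl.dwell(.1);st(ctrl,b,"open")
go(.097,.19,.08);go(.097,.30,.2);st(ctrl,b,"up")
ctrl.servo_line([.60,.06,.36],r,v=.2);ctrl.dwell(.3)
d=ctrl.get_image("wrist");np.savez("w3.npz",**d);cv2.imwrite("pics/w3.png",d["pixels"][...,::-1])
st(ctrl,b,"end")
E
python3 meas.py w3.npz
```

```text
c=0.1020 t=26.12 s=97.72 n=-1.26 z=123.0 w=51.77 Fx=-7.88 Fn=-3.66 Fz=2.99
   back 71.83
c=0.0995 t=26.48 s=97.61 n=-1.23 z=122.9 w=51.67 Fx=-5.75 Fn=-4.52 Fz=3.16
   back 71.78
c=0.0975 t=26.82 s=97.47 n=-1.25 z=122.8 w=51.40 Fx=-2.10 Fn=-3.07 Fz=1.19
   back 71.77
open t=27.71 s=96.97 n=-1.33 z=122.9 w=61.95 Fx=0.35 Fn=0.42 Fz=-0.58
up t=29.40 s=96.99 n=-0.67 z=298.7 w=62.04 Fx=-0.25 Fn=-0.29 Fz=-1.66
end t=30.27 s=54.15 n=-5.46 z=359.5 w=61.89 Fx=0.60 Fn=0.66 Fz=-0.29
w3.npz
  bench -0.00022919542223931444
  bed ((0.5623716115951538, 0.10681256651878357), (0.07175928354263306, 0.34465211629867554), np.float32(124.33176), 0.04908110090406803)
  hi1 (np.int32(3128), array([154.5, 162.1]), 0.1287557368398395, array([0.5221, 0.1708]), array([0.0773, 0.0779]), 5.884806156158447, array([255., 202., 139.]))
  hi2 (np.int32(460), array([241. , 166.9]), 0.15235379755883188, array([0.5814, 0.0782]), array([0.0292, 0.018 ]), 33.13711166381836, array([135., 131., 111.]))
  hi3 (np.int32(277), array([210.6, 165.9]), 0.1490732128062531, array([0.5588, 0.1133]), array([0.0183, 0.0126]), 33.54254150390625, array([158.,  45.,  38.]))
  red0.08 (93, array([0.5589, 0.114 , 0.0787]))
  red0.1 (76, array([0.5686, 0.1021, 0.1002]))
  red0.12 (84, array([0.566 , 0.1053, 0.1202]))
  red0.14 (178, array([0.5616, 0.1107, 0.1424]))
```

View pics/w3.png

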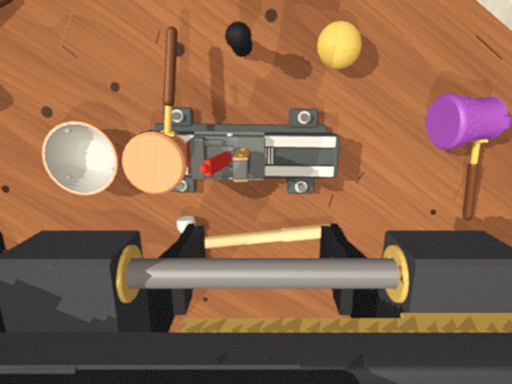

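```bash
python3 -c "
from bench import ctrl
ctrl.job_done();print(ctrl.read_state()['time_s'])"
```

```text
the job is handed in; nothing more can be done
the job is handed in; nothing more can be done
```

The cezve is clamped in the vise with the jaw locked, and the job is handed in. The last clock reading before that was 30.3 s of the 48 s allowed.

**What I did:** I squeezed the trigger home and slid the jaw until the rim met the fixed jaw. I pressed about 0.5 to 1 mm past the target notch, then opened the fingers in 1 mm steps with the hand following. After that I eased off the push, opened the fingers clear of the grip and trigger, and lifted away.

**Last checks:**
- **Lock:** the jaw moved back no more than about 0.5 mm as the push fell from 20 N to 2 N. The trigger is back at its rest lean, 41.7 mm from the grip against 41.9 mm at the start.
- **Holding force:** the force readings put the rubber face about 9 to 9.5 mm in, or 18 to 19 N. The wrist camera suggests about 10 mm, or 20 N. Both are inside the 8 to 22 N range, but nearer its upper end. The next notch back would have held only about 8 to 10 N.
- **Cezve:** its top is still at 128.8 mm and level, the same as before, so the rim is flat on the bed.
- **Other objects:** the hammer, bowl and punch look unmoved, and so does the yellow object I took for the stake head. I checked these by eye only.

**What disagreed:**
- **Jaw travel:** the camera gave 79 mm against the 80 mm notch, which is within its error.
- **Sideways error:** my estimate of the vise's angle was about 1° off, which caused up to 8 N of sideways force at the hand while sliding. I reduced this partway through.
- **First touch:** one finger met the trigger early while the jaw was still locked, pushing with about 10 N.

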